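# Twist the top beaker off the taller stack and weigh it

### The job

Take the top beaker off the taller of the two nested stacks, twisting it as you lift so that its lugs come free and the rest of the stack stays standing on the bench. Set it down upright, without dropping it, in the middle of the balance's round steel pan, let go, and leave the shorter stack alone.

Things in the scene. Friction and masses are not known exactly. Their poses are not given: they have to be found in the camera images.
- top_beaker: White plastic top beaker of the taller stack, 45 g, 86 mm tall. Origin: centre of its underside, z up. Collar (z 40 to 86 mm): round, straight, 60 mm wide; grip it from outside at any yaw. Skirt below: 43 mm wide, hidden inside the beaker below; lugs at its +x and -x sit under that beaker's rim tabs. A 60 degree twist either way (30 to 150) frees it; then it must rise 40 mm to come out.
- tall_stack: Rest of the taller stack, one loose piece, 0.75 kg: two nested white beakers on a round grey foot 96 mm wide. Origin: centre of the foot's underside, on the bench. Its rim is at z 134 mm; with the top beaker on it the stack is 180 mm tall. Tabs inside its rim at +x and -x hold the top beaker's lugs (3 mm upward play, within 6 degrees of centred): a straight pull lifts the whole stack.
- short_stack: Foot and lower beaker of the shorter stack: same foot and beakers but 134 mm tall with its own top beaker. Origin: centre of the foot's underside, on the bench. Leave it alone.
- pan (a point): Centre of the top face of the balance's round steel pan, 124 mm across, level, 70 mm above the bench. The balance is a fixed low white box 200 mm wide and 250 mm long, its control panel towards the robot; nothing on it stands higher than the pan.

How it is judged:
On the way, in this order (a step that is already met when the one before it is completed fails the run):
1. the top beaker is turned at least 20 degrees from its nested position while still in the stack, the stack standing on the bench (angle between the x axis of top_beaker and the x axis of tall_stack, either way round above 0.35 rad and z of top_beaker in the frame of tall_stack below 0.13 m and height (world z) of tall_stack below 0.012 m), for 0.05 s.
2. the top beaker is lifted out of the stack, which stays upright on the bench (z of top_beaker in the frame of tall_stack above 0.138 m and height (world z) of tall_stack below 0.012 m and angle between tall_stack's own z axis and vertical below 0.15 rad), for 0.05 s.
3. the beaker is brought down onto the pan in the grip, not dropped: held by the fingers with its underside less than 15 mm above the pan (contact force between the fingers and top_beaker above 0.3 N and z of top_beaker in the frame of pan below 0.015 m and horizontal distance between top_beaker and pan below 0.035 m), for 0.05 s.
At the end, for the whole second after the job is handed in: The top beaker of the taller stack stands upright (7 degrees), at rest and released on the pan, within 25 mm of its centre; the rest of the taller stack stands upright on the bench within 40 mm of its start, the shorter stack upright within 30 mm of its start (horizontal distance between top_beaker and pan below 0.025 m and z of top_beaker in the frame of pan between -0.006 and 0.006 m and angle between top_beaker's own z axis and vertical below 0.12 rad and linear speed of top_beaker below 0.02 m/s and height (world z) of tall_stack below 0.006 m and angle between each of tall_stack, short_stack's own z axis and vertical below 0.1 rad and distance of tall_stack from where it was at the start of the episode below 0.04 m and distance of short_stack from where it was at the start of the episode below 0.03 m); the robot touches nothing.
It fails at once if the rest of the taller stack is lifted off the bench (12 mm or more) or tipped by more than 15 degrees (height (world z) of tall_stack above 0.012 m or angle between tall_stack's own z axis and vertical above 0.26 rad).
It fails at once if the shorter stack is pushed more than 30 mm or tipped by more than 15 degrees (distance of short_stack from where it was at the start of the episode above 0.03 m or angle between short_stack's own z axis and vertical above 0.26 rad).
It also fails if it takes over 43 s, if anything falls off the work surface, if the arm or the gripper's body presses on something with over 40 N, if the wrist force passes 120 N, or if a joint passes its speed limit or range.

### The arm

A 7-joint arm with a two-finger parallel gripper is mounted at the origin on the work surface. World frame = base frame: x ahead of the robot, y to its left, z up, the work surface at z = 0. Lengths are in m, angles in rad, forces in N, time in s.
With the tool pointing down it reaches from about 0.4 to 0.85 m from the base axis. Payload 4.4 kg.
Tool frame: the origin (TCP) lies where the fingers leave the gripper's body, on its centre line; the fingertips stand 97 mm ahead of it and the grasp point (between the pads) lies 78 mm ahead of it (env.nose_length is the distance from the TCP to the fingertips, in m); z points along the fingers, x is the direction in which the jaws open and shut, and the axes are right-handed (so a half turn about z gives the same grasp; the last joint's range is limited). The gripper opens to 94 mm and grips with 3 to 60 N. Pads are 16 mm wide; open, the fingers measure 119 mm over their backs; the gripper's body (75 mm by 177 mm) begins 78 mm behind the grasp point.
Start: joints at [-1.314, 0.628, 0.038, 1.517, -0.027, 0.996, -0.02], TCP at [0.206, 0.616, 0.303] pointing down, gripper open.
Joint ranges: [-3.06, 3.06], [-0.37, 2.12], [-1.25, 1.32], [0.18, 2.47], [-1.1, 4.24], [0.23, 1.98], [-2.94, 2.94]. Speed limits (rad/s): [2.57, 2.57, 3.14, 3.14, 3.14, 3.14, 3.14].

### API

Orientations are given as [roll, pitch, yaw] about the fixed x, y, z axes, in that order (R = Rz(yaw) Ry(pitch) Rx(roll)).
In Python, from plant import env, status, optics, finish_job, nets gives the robot as it stands. The module is installed in compiled form; this text tells all that it offers. Calls block until the motion is done:
- env.movep(position, orientation): joint-space move of the TCP to a pose.
- env.line_to(position, attitude=None, vel=0.15, guard=None): straight line of the TCP; attitude=None keeps the orientation; vel is the mean speed in m/s. With guard (N) it stops when the force on the tool has changed by that much, and returns True; else False.
- env.set_joints(angles): joint-space move.
- env.ungrasp() and env.grab(): open the fingers fully, or close them until they stop; the grip force is fixed at half the most.
- env.dwell(seconds).
- env.ik(position, orientation): joint angles nearest the present ones, or None.
- status.state(): the state.
- optics.capture(name): name is "scene" or "top" or "wrist"; returns a dict with "img" (420x560x3 uint8, red, green, blue), "z_map" (420x560 float32, m along the optical axis (not along the pixel's ray), 0 where there is no reading), "camera_matrix" (3x3 intrinsics, pixels), "position" and "rotation" of the camera in the world. Camera axes: x right, y down, z forward; pixel columns grow to the right and rows downward; lengths in m; the calibration is good to about 2 mm. The wrist camera is an equidistant fisheye: a pixel r from the principal point sees the ray r / f radians off the axis. A picture is of the moment at which its call begins.
A pose or a line that the arm cannot do raises env.IKError and nothing moves.
- finish_job(): hands the job in, once; it reports no verdict.
Trained networks look in a picture, given as the dict that the camera call returned (one of the last four; its "shot" number tells which), for a name from the list of things; names that differ only in an ending like _2 or _b are one class to them, and where a whole thing is asked for, a point or a joint stands for the part that bears it (a point fixed in the world has none). Each returns a list of dicts, best first, with "p" (0 to 1); they miss things now and then, are a little off and sometimes report something else, mostly with a low value. They report only what shows in the picture. A call takes as long as a camera call.
- nets.recognise(thing, picture): "position" ([column, row] in pixels, amid what is visible of it).
- nets.cut_out(thing, picture): "region" (420x560 bool, what is visible of it) and "position" ([column, row] in pixels, amid what is visible of it).
The state is a dict: "t": time; "q": joint angles; "qd": joint speeds; "effort": joint torques, N m; "ee_pos": TCP position; "tcp_rot": TCP orientation; "wrist_force": force on the tool from outside, world axes, zero at the start; "ft_torque": the same for the moment, N m; "gripper_width": opening from 0.0 (shut) to 1.0 (fully open).
Only numpy, scipy, OpenCV 4.12 (cv2) and the standard library are available. Lean on these libraries where they do the work, as an engineer would, in place of code of your own. Each camera call takes 0.05 s, during which the arm holds its last target.

## Working session

There is one attempt and no reset: what is moved stays moved. The work goes in short steps, each a Python script; the robot and the scene stay as the last script left them, time stands still between calls to the robot, and variables do not carry over. Pictures are saved under pics/ and viewed, and the job is handed in when it is done.

```bash
mkdir -p pics; ls
python3 - <<'E'
from plant import env,status,optics,nets
import cv2,numpy as np,pickle
s=status.state(); print(s)
print(env.nose_length)
d={}
for n in ["scene","top","wrist"]:
    c=optics.capture(n); d[n]=c
    cv2.imwrite(f"pics/{n}0.png",c["img"][:,:,::-1])
    for th in ["top_beaker","tall_stack","short_stack","pan"]:
        try:
            r=nets.cut_out(th,c); print(n,th,[(round(x["p"],2),np.round(x["position"],1).tolist(),int(x["region"].sum())) for x in r])
            d[n+th]=r
        except Exception as e: print(n,th,e)
    print(c["position"],c["rotation"],c["camera_matrix"])
pickle.dump(d,open("d0.pkl","wb"))
print(status.state()["t"])
E
```

```text
pics
{'t': 0.0, 'q': array([-1.31380836,  0.62932236,  0.0384633 ,  1.51836399, -0.02699529,
        0.9962902 , -0.02003224]), 'qd': array([-0.00098868,  0.00234666, -0.00141899,  0.00047129, -0.00115933,
        0.00066415,  0.00174731]), 'effort': array([ 2.70233213e-04, -5.49718273e+01,  1.14368934e+00, -1.86634862e+01,
       -5.19986905e-02,  2.36310106e-02,  1.44603464e-04]), 'ee_pos': array([0.20601676, 0.61597697, 0.30177104]), 'tcp_rot': array([3.14155282e+00, 1.86487137e-03, 1.24796147e+00]), 'wrist_force': array([-0.48752349, -0.40031267,  0.38053871]), 'ft_torque': array([-0.01383932, -0.03249906, -0.00848522]), 'gripper_width': 0.9982576790806583}
0.0972
scene top_beaker [(0.74, [317.7, 94.6], 624)]
scene tall_stack [(0.7, [311.9, 132.9], 1179)]
scene short_stack [(0.91, [303.2, 189.1], 1031)]
scene pan [(0.64, [213.6, 319.9], 13234)]
[ 0.82223624 -0.4809458   0.87867174] [-2.51874128e+00 -2.09802162e-03  5.05012722e-01] [[443.38725007   0.         282.77304712]
 [  0.         443.38725007 205.8917769 ]
 [  0.           0.           1.        ]]
top top_beaker [(0.75, [165.4, 221.6], 745)]
top tall_stack [(0.96, [187.8, 226.7], 862)]
top short_stack [(0.63, [264.4, 206.2], 625)]
top pan [(0.63, [168.5, 219.9], 786), (0.61, [419.6, 201.9], 9625)]
[0.40722637 0.02762452 1.26411777] [-3.05154163  0.01640414 -1.56834535] [[530.37549813   0.         289.31530512]
 [  0.         530.37549813 210.48111979]
 [  0.           0.           1.        ]]
wrist top_beaker []
wrist tall_stack [(0.84, [165.7, 384.2], 806)]
wrist short_stack []
wrist pan []
[0.12582639 0.64472527 0.38531662] [2.85034804e+00 5.76041124e-04 1.24712520e+00] [[325.1922621    0.         274.70830682]
 [  0.         325.1922621  207.2165043 ]
 [  0.           0.           1.        ]]
0.75
```

View pics/scene0.png

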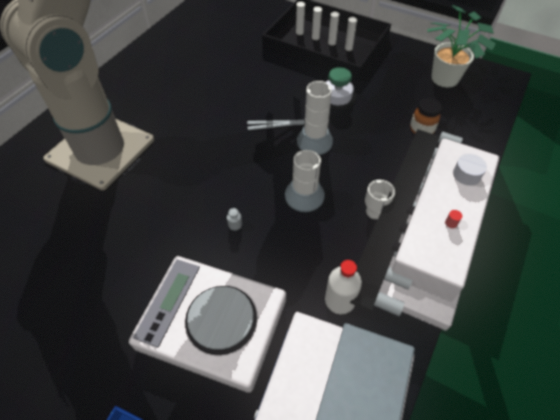

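View pics/top0.png

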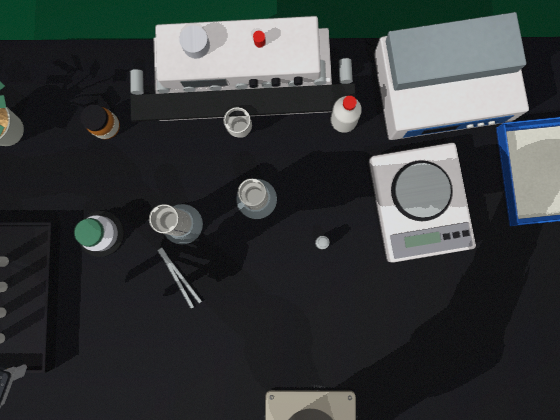

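View pics/wrist0.png

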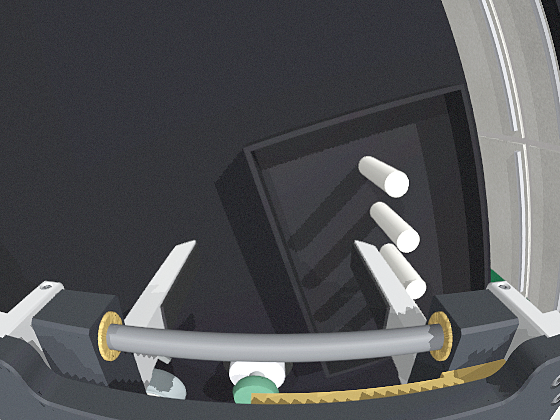

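The scene view shows the tall stack with its rim at about (317,95), the short stack at (306,165) and the pan centre at (221,318). In the top view the tall stack's rim is at (165,219), the short one's at (253,194) and the pan's centre at (421,190). The low-scoring pan detection at (168,220) in the top view is wrong, because that is the beaker. Next I compute positions from depth.

```bash
cat > h.py <<'E'
import numpy as np,cv2
from scipy.spatial.transform import Rotation as R
def cloud(c):
    z=c["z_map"];K=c["camera_matrix"];v,u=np.mgrid[0:420,0:560]
    P=np.stack([(u-K[0,2])/K[0,0]*z,(v-K[1,2])/K[1,1]*z,z],-1)
    rot=np.array(c["rotation"])
    M=rot if rot.shape==(3,3) else R.from_euler('xyz',rot).as_matrix()
    W=P@M.T+c["position"]; W[z<=0]=np.nan
    return W
def circ(p):
    A=np.c_[2*p[:,:2],np.ones(len(p))];b=(p[:,:2]**2).sum(1)
    s=np.linalg.lstsq(A,b,rcond=None)[0];return s[:2],np.sqrt(s[2]+s[0]**2+s[1]**2)
E
python3 - <<'E'
import pickle,numpy as np
from h import *
d=pickle.load(open("d0.pkl","rb"))
for n in ["scene","top"]:
    W=cloud(d[n])
    bench=W[...,2]; print(n,"bench z",np.nanmedian(bench[np.abs(bench)<.03]))
    for th in ["top_beaker","tall_stack","short_stack","pan"]:
        for r in d[n+th]:
            p=W[r["region"]];p=p[~np.isnan(p[:,0])]
            print(n,th,round(r["p"],2),np.round(np.percentile(p,[2,50,98],axis=0),3).tolist())
# rim fits
T=W
def box(W,x,y,z): return W[(abs(W[...,0]-x[0])<x[1])&(abs(W[...,1]-y[0])<y[1])&(W[...,2]>z[0])&(W[...,2]<z[1])]
for n in ["scene","top"]:
    W=cloud(d[n])
    # top layers
    for nm,px in [("tall",d["toptop_beaker"][0]["position"]),("short",d["topshort_stack"][0]["position"])]:
        WT=cloud(d["top"]); c=WT[int(px[1]),int(px[0])]; 
        p=box(W,(c[0],.09),(c[1],.09),(.004,.3)); h=np.percentile(p[:,2],99)
        q=p[p[:,2]>h-.008]; f=p[(p[:,2]<.018)]
        print(n,nm,"h",h,"rim",circ(q),len(q),q[:,:2].min(0),q[:,:2].max(0))
    r=[x for x in d[n+"pan"] if x["region"].sum()>5000][0]
    p=W[r["region"]];q=p[(p[:,2]>.06)&(p[:,2]<.08)];print("pan z hist",np.histogram(q[:,2],bins=np.arange(.06,.081,.002)))
E
```

```text
scene bench z 0.000688109100671852
scene top_beaker 0.74 [[0.462, 0.273, 0.138], [0.488, 0.293, 0.162], [0.518, 0.332, 0.181]]
scene tall_stack 0.7 [[0.453, 0.259, 0.006], [0.501, 0.278, 0.05], [0.532, 0.317, 0.133]]
scene short_stack 0.91 [[0.51, 0.08, 0.001], [0.564, 0.099, 0.031], [0.594, 0.147, 0.088]]
scene pan 0.64 [[0.422, -0.366, 0.028], [0.552, -0.275, 0.057], [0.666, -0.161, 0.072]]
top bench z 0.0007321209161991193
top top_beaker 0.75 [[0.461, 0.275, 0.095], [0.49, 0.314, 0.139], [0.515, 0.332, 0.183]]
top tall_stack 0.96 [[0.445, 0.259, 0.003], [0.477, 0.279, 0.031], [0.531, 0.334, 0.135]]
top short_stack 0.63 [[0.505, 0.082, 0.007], [0.529, 0.107, 0.026], [0.592, 0.17, 0.083]]
top pan 0.63 [[0.46, 0.275, 0.095], [0.491, 0.313, 0.139], [0.515, 0.332, 0.182]]
top pan 0.61 [[0.416, -0.356, 0.042], [0.535, -0.253, 0.057], [0.659, -0.153, 0.074]]
scene tall h 0.18102873006159595 rim (array([0.48853455, 0.30227158]), np.float64(0.028203095939441227)) 169 [0.45915741 0.27125551] [0.51909148 0.33221098]Traceback (most recent call last):
  File "<stdin>", line 19, in <module>
    return _quantile_unchecked(
        a, q, axis, out, overwrite_input, method, keepdims, weights)
    return _ureduce(a,
                    func=_quantile_ureduce_func,
    ...<5 lines>...
                    overwrite_input=overwrite_input,
                    method=method)
    r = func(a, **kwargs)
    result = _quantile(arr,
                       quantiles=q,
    ...<2 lines>...
                       out=out,
                       weights=wgt)
    slices_having_nans = np.isnan(arr[-1, ...])
                                  ~~~^^^^^^^^^
IndexError: index -1 is out of bounds for axis 0 with size 0
```

Run:
```python
import pickle,numpy as np
from h import *
d=pickle.load(open("d0.pkl","rb"))
for n in ["scene","top"]:
    W=cloud(d[n]); X,Y,Z=np.moveaxis(W,-1,0)
    for nm,c,h in [("tall",(.488,.303),.18),("short",(.56,.12),.134)]:
        m=(abs(X-c[0])<.045)&(abs(Y-c[1])<.045)
        q=W[m&(Z>h-.006)&(Z<h+.006)]; print(n,nm,circ(q),len(q),(q[:,:2].min(0)+q[:,:2].max(0))/2,np.ptp(q[:,:2],axis=0), np.median(q[:,2]))
    m=(abs(X-.56)<.1)&(abs(Y+.27)<.1)&(Z>.065)&(Z<.078)
    q=W[m];lo,hi=np.percentile(q[:,:2],[.5,99.5],axis=0);print("pan",len(q),(lo+hi)/2,hi-lo,q[:,:2].mean(0),np.median(q[:,2]))
    hull=cv2.convexHull(q[:,:2].astype(np.float32));print(cv2.minEnclosingCircle(hull))
    im=np.zeros((420,560),np.uint8);im[m]=255;cv2.imwrite(f"pics/pan_{n}.png",im)
    # everything tall near stack
    m=(abs(X-.49)<.2)&(abs(Y-.3)<.25)&(Z>.03)
    q=W[m]; lab=cv2.connectedComponentsWithStats(m.astype(np.uint8))
    for i in range(1,lab[0]):
        p=W[lab[1]==i]
        if len(p)>40: print("  obj",np.round(p.min(0),3),np.round(p.max(0),3))
```

```text
scene tall (array([0.48852019, 0.30230038]), np.float64(0.02822074208611101)) 157 [0.48912445 0.30173325] [0.05993407 0.06095546] 0.17872389000138267
scene short (array([0.54923649, 0.12526243]), np.float64(0.02807900751707948)) 166 [0.54898266 0.1261092 ] [0.05925241 0.06113351] 0.1334023645950902
pan 3189 [ 0.56267409 -0.25575089] [0.11871198 0.11901256] [ 0.56354845 -0.25737216] 0.07051278304270758
((0.5619841814041138, -0.25500813126564026), 0.06239624693989754)
  obj [0.424 0.266 0.03 ] [0.526 0.536 0.183]
  obj [0.515 0.088 0.03 ] [0.587 0.157 0.139]
top tall (array([0.48853661, 0.30409532]), np.float64(0.027995678416578244)) 155 [0.4893558  0.30412155] [0.05790938 0.05959373] 0.17928223945410426
top short (array([0.54896141, 0.12705806]), np.float64(0.02803771958754605)) 131 [0.54826495 0.12765359] [0.05861829 0.05839794] 0.1339052542212602
pan 2343 [ 0.55822017 -0.25401241] [0.12644663 0.11954297] [ 0.56190838 -0.25407859] 0.07058604492146836
((0.5360586643218994, -0.28169652819633484), 0.09985484927892685)
  obj [0.512 0.089 0.03 ] [0.578 0.166 0.14 ]
  obj [0.451 0.266 0.03 ] [0.527 0.334 0.185]
  obj [0.425 0.456 0.03 ] [0.507 0.53  0.089]
```

Run:
```python
import pickle,cv2
d=pickle.load(open("d0.pkl","rb"))
a=cv2.resize(d["top"]["img"][180:260,130:300],None,fx=4,fy=4,interpolation=2)
cv2.imwrite("pics/crop.png",a[:,:,::-1])
```

```text
(no output)
```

View pics/crop.png

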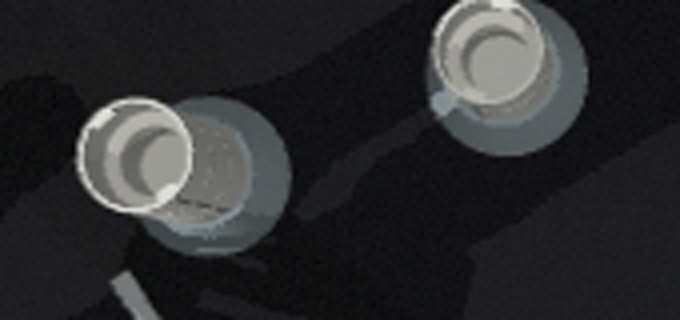

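View pics/pan_top.png

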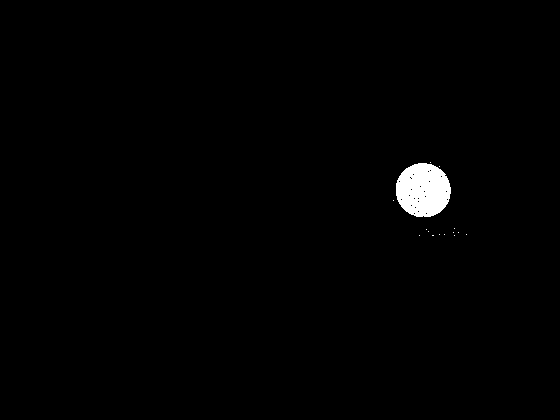

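Two cameras agree on the positions:
- **Tall stack:** (0.4885, 0.303), rim at 0.18 m.
- **Short stack:** (0.549, 0.126).
- **Pan:** (0.5625, -0.2545), z 0.07 m.

Next I approach and grip.

Run:
```python
from plant import env,status,optics,nets
import cv2,numpy as np
bx,by=0.4885,0.3032
yaw=0.555+0.55
for y in (yaw,yaw-1.1): print(y,np.round(env.ik([bx,by,.241],[np.pi,0,y]),3))
env.line_to([bx,by,.345],[np.pi,0,yaw],vel=.2)
s=status.state();print(s["t"],s["ee_pos"],s["tcp_rot"],s["q"])
c=optics.capture("wrist");cv2.imwrite("pics/w1.png",c["img"][:,:,::-1])
c=optics.capture("scene");cv2.imwrite("pics/s1.png",c["img"][:,:,::-1])
```

```text
1.105 [-0.646  0.597  0.064  1.797 -0.053  0.75   0.551]
0.004999999999999893 [-0.805  0.616  0.314  1.802 -0.261  0.764 -0.351]
3.0167 [0.48787252 0.30403796 0.34486579] [-3.14097987e+00  1.53621503e-05  1.10655930e+00] [-0.67451699  0.47578505  0.10398838  1.68158865 -0.0576207   0.9875053
  0.55632669]
```

View pics/w1.png

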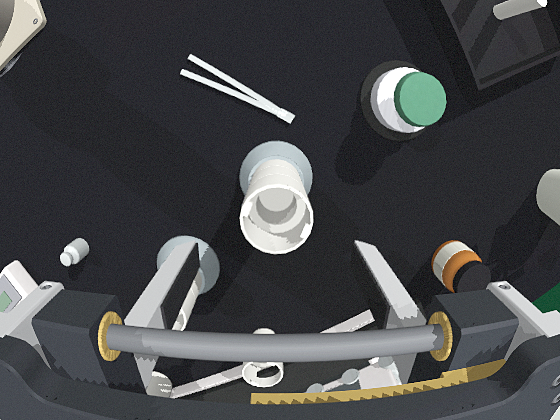

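View pics/s1.png

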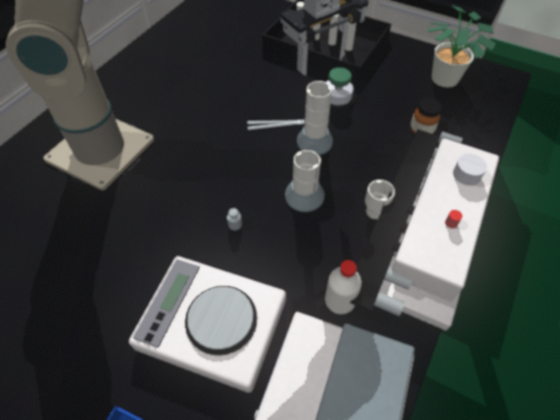

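The wrist view shows the rim at (277,217), midway between the fingers along the jaw axis. I check it, and the arm's place in the scene view, by projection.

Run:
```python
from plant import env,status,optics,nets
from h import *
import cv2,numpy as np
s=status.state()
def pr(c,P,fish):
    M=R.from_euler('xyz',c["rotation"]).as_matrix();p=(np.array(P)-c["position"])@M;K=c["camera_matrix"]
    if not fish: return K[:2,2]+K[0,0]*p[:2]/p[2]
    r=np.hypot(*p[:2]);th=np.arctan2(r,p[2]);return K[:2,2]+K[0,0]*th*p[:2]/r
c=optics.capture("scene");print("tcp in scene",pr(c,s["ee_pos"],0), "tip",pr(c,s["ee_pos"]-[0,0,.097],0))
w=optics.capture("wrist");im=w["img"].copy()
for a in np.linspace(0,2*np.pi,40):
    u=pr(w,[.4885+.03*np.cos(a),.3032+.03*np.sin(a),.180],1);cv2.circle(im,tuple(int(round(x)) for x in u),1,(255,0,0),-1)
    u=pr(w,[s["ee_pos"][0]+.03*np.cos(a),s["ee_pos"][1]+.03*np.sin(a),.134],1);cv2.circle(im,tuple(int(round(x)) for x in u),1,(0,0,255),-1)
im=cv2.resize(im[120:300,180:380],None,fx=3,fy=3);cv2.imwrite("pics/w2.png",im[:,:,::-1])
```

```text
tcp in scene [323.86950591  25.55685218] tip [320.56619982  64.56188745]
```

View pics/w2.png

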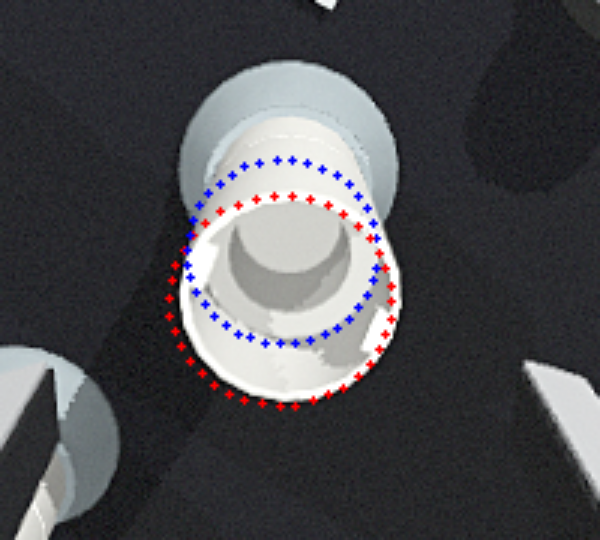

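The scene projection matches. In the wrist view the rim sits about 2.5 mm along +jaw from my estimate, which is within calibration error, so I split the difference. Then I descend and grip.

Run:
```python
from plant import env,status,optics,nets
import cv2,numpy as np
yaw=1.105
g=env.line_to([.4892,.3038,.242],[np.pi,0,yaw],vel=.1,guard=6)
s=status.state();print(g,s["t"],s["ee_pos"],s["wrist_force"])
if not g:
    env.grab(); s=status.state();print(s["t"],s["ee_pos"],s["tcp_rot"],s["wrist_force"],s["ft_torque"],s["gripper_width"]*94,s["q"])
c=optics.capture("wrist");cv2.imwrite("pics/w3.png",c["img"][:,:,::-1])
c=optics.capture("scene");cv2.imwrite("pics/s3.png",cv2.resize(c["img"][50:250,200:440],None,fx=3,fy=3)[:,:,::-1])
```

```text
False 4.4 [0.48955038 0.30400093 0.24260343] [-0.1178522  -0.38053324 -0.38473474]
5.025 [0.48923426 0.30387764 0.24209986] [ 3.14156532e+00 -2.09604427e-04  1.10499141e+00] [ 0.22736928 -0.59739854  1.14721636] [ 0.00935402  0.01662927 -0.01425492] 60.10668803525633 [-0.66186383  0.59734449  0.08866111  1.79377929 -0.07297566  0.75343148
  0.56975514]
```

View pics/s3.png

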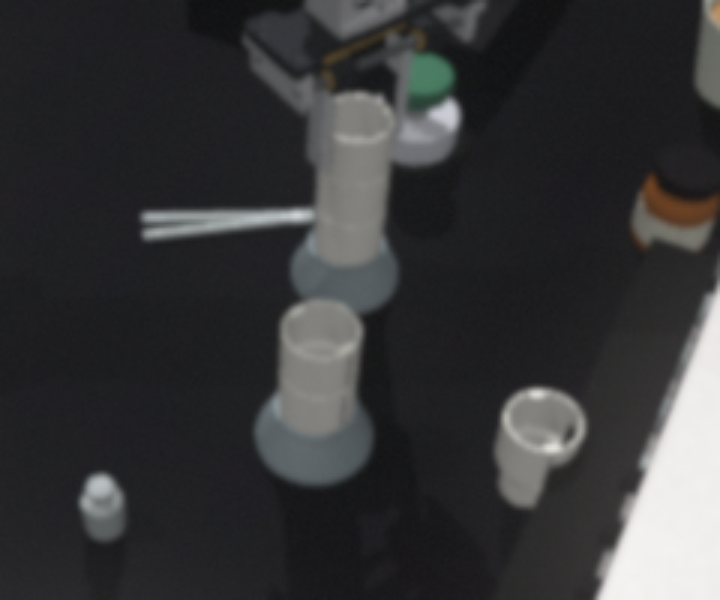

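The fingers sit on both sides of the top collar at (355,120) in the crop, and the opening reads 60.1 mm, so the beaker is held. Now I twist with joint 7.

Run:
```python
from plant import env,status,optics,nets
import cv2,numpy as np
q=status.state()["q"].copy()
for k in range(1,4):
    q2=q.copy(); q2[6]-=k*np.deg2rad(65)/3
    env.set_joints(q2); s=status.state();print(s["t"],s["ee_pos"],s["tcp_rot"],s["wrist_force"],s["ft_torque"],s["gripper_width"]*94)
c=optics.capture("scene");cv2.imwrite("pics/s4.png",cv2.resize(c["img"][50:250,200:440],None,fx=3,fy=3)[:,:,::-1])
c=optics.capture("wrist");cv2.imwrite("pics/w4.png",c["img"][:,:,::-1])
```

```text
5.575 [0.48927346 0.30387872 0.24210373] [ 3.14158935e+00 -2.61707864e-04  7.29973284e-01] [0.32787442 0.35153392 0.63474901] [ 0.01071171 -0.05730402 -0.02470848] 59.425825861014246
6.025 [0.48927781 0.30384352 0.2420927 ] [-3.14155515e+00 -2.00499073e-04  3.53127680e-01] [0.45066929 0.34516471 0.42227965] [-0.059701   -0.02024629 -0.01641067] 59.82169740607258
6.475 [0.48926617 0.30381199 0.24210213] [-3.14151299e+00 -1.60916295e-04 -2.45235662e-02] [-0.23471103 -0.42275151  0.51141628] [-0.03983689  0.02060258 -0.01383505] 59.82821712823272
```

View pics/s4.png

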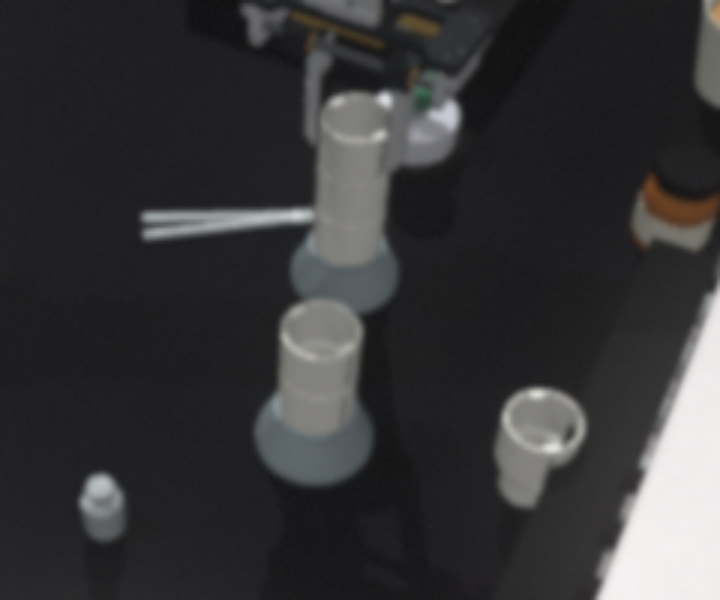

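View pics/w4.png

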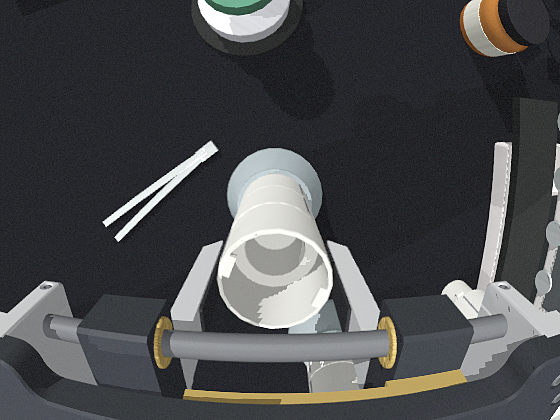

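View pics/w3.png

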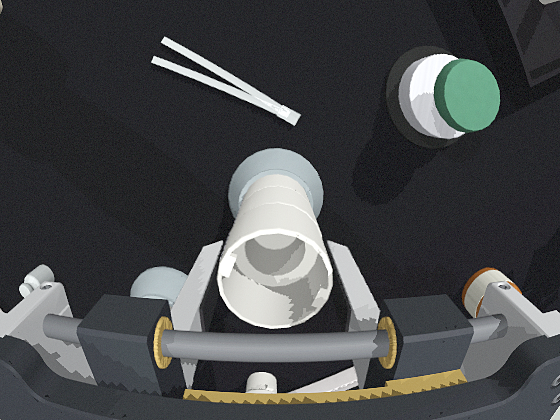

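The notches in the rim, at (226,265) and (326,290), stay fixed relative to the gripper, so the beaker turned 65° with it and the moment stayed small. A slow guarded lift will show whether the lugs are free.

Run:
```python
from plant import env,status,optics,nets
import cv2,numpy as np
s=status.state();p=s["ee_pos"].copy();a=[np.pi,0,s["tcp_rot"][2]]
p=np.array([.4892,.3038,.242])
for dz,v in [(.010,.02),(.030,.04),(.060,.05)]:
    g=env.line_to(p+[0,0,dz],a,vel=v,guard=3.5)
    s=status.state();print(g,s["t"],s["ee_pos"],s["wrist_force"],s["gripper_width"]*94)
    if g: break
c=optics.capture("scene");cv2.imwrite("pics/s5.png",cv2.resize(c["img"][50:250,200:440],None,fx=3,fy=3)[:,:,::-1])
```

```text
False 7.2167 [0.48916535 0.30378304 0.25204623] [-0.28194511  0.16103425 -0.53563287] 59.62420015708791
False 7.8667 [0.48915259 0.30375949 0.27210688] [ 0.3576186  -0.19285109 -0.57277853] 59.813137863676126
False 8.6167 [0.48908158 0.30374067 0.30196307] [-0.60399999 -0.29855823 -1.24056975] 59.97276635752203
```

View pics/s5.png

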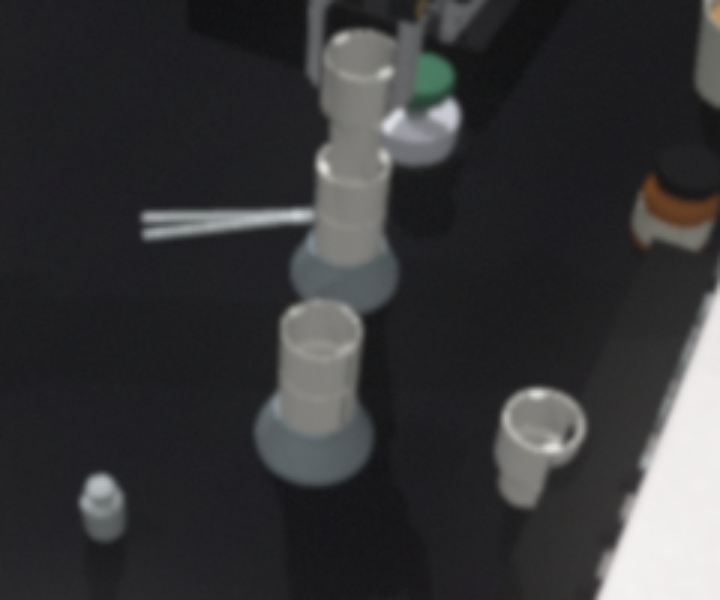

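The beaker is out: its skirt shows above the rim at (355,165) and the rest of the stack stands unmoved. Next I carry it over the short stack to the pan and hover there.

Run:
```python
from plant import env,status,optics,nets
import cv2,numpy as np
env.line_to([.4892,.3038,.35],[np.pi,0,-.0245],vel=.1)
env.line_to([.5625,-.2548,.35],[np.pi,0,-.25],vel=.15)
env.line_to([.5625,-.2548,.247],None,vel=.1,guard=4)
s=status.state();print(s["t"],s["ee_pos"],s["tcp_rot"],s["wrist_force"],s["gripper_width"]*94)
c=optics.capture("scene");cv2.imwrite("pics/s6.png",c["img"][:,:,::-1])
c=optics.capture("top");cv2.imwrite("pics/t6.png",cv2.resize(c["img"][100:280,330:510],None,fx=3,fy=3)[:,:,::-1])
```

```text
14.3917 [ 0.56288906 -0.25501505  0.24768712] [ 3.14136384e+00 -1.35006104e-03 -2.50013014e-01] [ 0.8292138  -0.34042742 -0.64730779] 59.839485443578745
```

View pics/s6.png

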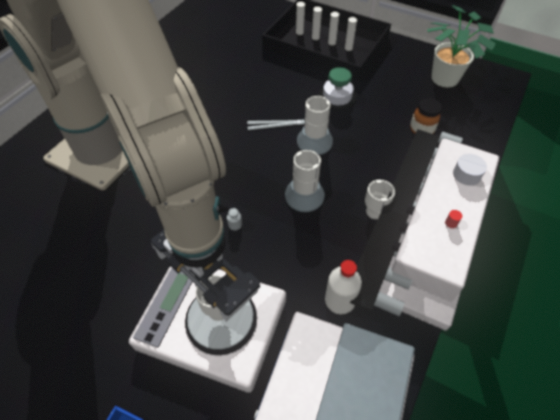

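View pics/t6.png

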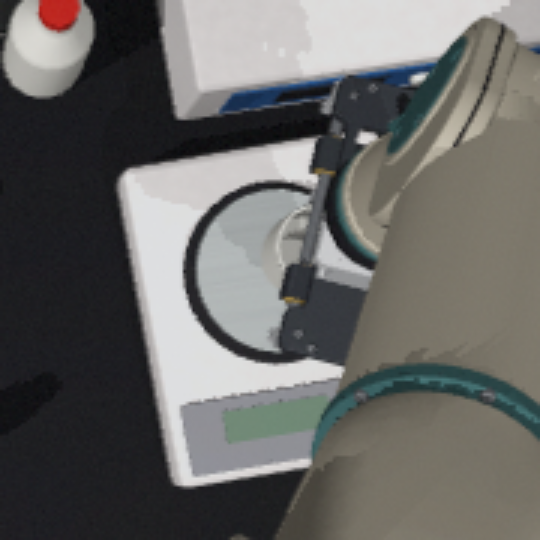

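The beaker is over the pan, seen at (210,300) in the scene view, and both stacks stand as before. Now I lower it with the guard on until it touches.

Run:
```python
from plant import env,status,optics,nets
import cv2,numpy as np
env.line_to([.5625,-.2548,.222],None,vel=.05,guard=4)
env.dwell(.1);s=status.state();print(s["t"],s["ee_pos"],s["wrist_force"])
g=env.line_to([.5625,-.2548,.214],None,vel=.015,guard=2.5)
env.dwell(.1);s=status.state();print(g,s["t"],s["ee_pos"],s["wrist_force"],s["gripper_width"]*94)
c=optics.capture("scene");cv2.imwrite("pics/s7.png",cv2.resize(c["img"][220:400,110:310],None,fx=3,fy=3)[:,:,::-1])
```

```text
15.2417 [ 0.56266197 -0.25495711  0.22221063] [ 0.26588901 -0.28686515 -0.49220061]
True 15.7167 [ 0.56270019 -0.25488692  0.21806788] [-0.2107627   0.62698569  4.80514735] 60.03832727130109
```

View pics/s7.png

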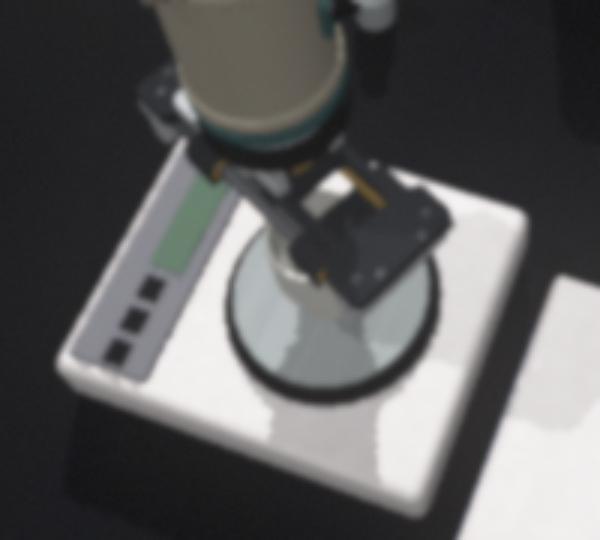

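It touched at TCP z 0.218, as predicted, with the upward force rising to 4.8 N, and the view shows the beaker standing on the pan. Next I release, retreat straight up and check.

Run:
```python
from plant import env,status,optics,nets
import cv2,numpy as np
from h import *
env.ungrasp(); env.dwell(.2)
s=status.state();print(s["t"],s["ee_pos"],s["wrist_force"],s["gripper_width"])
g=env.line_to([.5627,-.2549,.34],None,vel=.1,guard=6);print("guard",g)
env.line_to([.42,-.10,.40],None,vel=.2)
s=status.state();print(s["t"],s["ee_pos"],s["wrist_force"])
c=optics.capture("scene");cv2.imwrite("pics/s8.png",c["img"][:,:,::-1])
t=optics.capture("top");cv2.imwrite("pics/t8.png",t["img"][:,:,::-1])
for n,cc in (("scene",c),("top",t)):
    W=cloud(cc);X,Y,Z=np.moveaxis(W,-1,0)
    for nm,x,y,h in [("beaker",.5625,-.255,.156),("tall",.4885,.303,.134),("short",.549,.126,.134)]:
        q=W[(abs(X-x)<.05)&(abs(Y-y)<.05)&(abs(Z-h)<.006)]
        if len(q)>20: print(n,nm,circ(q),len(q),(q[:,:2].min(0)+q[:,:2].max(0))/2,np.median(q[:,2]))
```

```text
16.675 [ 0.56217849 -0.25461834  0.21733442] [-0.01328222 -0.39192168  0.24581327] 1.000182024531656
guard False
19.2917 [ 0.42046533 -0.10064231  0.39979486] [-0.59876591  0.28009954 -0.05411202]
scene beaker (array([ 0.56320571, -0.25594916]), np.float64(0.02801758571621267)) 260 [ 0.56310312 -0.25545667] 0.15561654080278303
scene tall (array([0.48822998, 0.30263622]), np.float64(0.028206243407345843)) 141 [0.48787355 0.30304063] 0.13252375144140927
scene short (array([0.54903353, 0.12534415]), np.float64(0.028097914061901187)) 164 [0.54892071 0.12594211] 0.1332521922478438
top beaker (array([ 0.56306322, -0.25382009]), np.float64(0.027970916611073465)) 167 [ 0.5635653  -0.25370363] 0.15596190969604495
top tall (array([0.48855856, 0.30399616]), np.float64(0.027934555383476223)) 147 [0.4887335 0.3038573] 0.1337873727672716
top short (array([0.54894482, 0.12701936]), np.float64(0.02800004782358263)) 132 [0.54844669 0.12766573] 0.13419193269947816
```

View pics/s8.png

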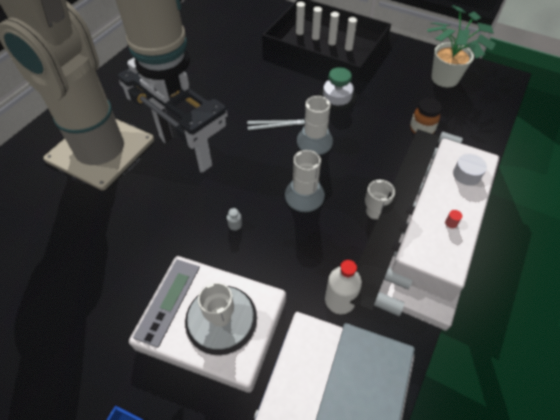

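View pics/t8.png

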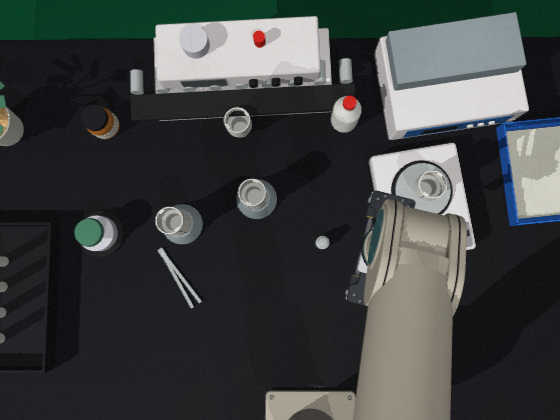

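The beaker stands upright on the pan, seen at (216,305) in the scene view and (431,184) in the top view. Its rim is at z 0.156, about 1 mm from the pan centre, and both stacks are in place. I'm handing in.

```bash
python3 -c "
from plant import finish_job
print(finish_job())"
```

```text
the job is handed in; nothing more can be done
None
```

I took the top beaker off the taller stack and set it down upright in the middle of the pan. I handed the job in soon after 19.4 s on the robot's clock; no verdict is reported.

**What I did:** I gripped the collar, twisted it 65° with the last joint and lifted it under a force guard, which never tripped, so the lugs were free. I then carried it over the shorter stack and lowered it in the grip until it touched the pan at about 5 N. After that I opened the fingers and backed off.

**Last checks:**
- **Beaker:** both cameras put it within about 1–2 mm of the pan centre, with its rim at z 0.156 m, which is what a beaker standing on the pan should read.
- **Stacks:** the rest of the taller stack and the shorter stack both stand within about 1 mm of where they started.
- **Robot:** it is clear of everything.

**What disagreed:**
- The network once reported the top beaker as the pan in the top view (p 0.63). I rejected that from the picture and the depth data.
- The wrist camera put the rim about 2.5 mm away from where the other two cameras did. That is about the calibration error, and I aimed between the two.

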